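Clear the strip coil and hold the press guard up for a die change

TASK

The strip run is over and the die set has to come out of the hand press: lift the coil of steel strip straight up off its spindle and set it down flat inside the stock tray without dropping it. Only then raise the press guard to 50 degrees from closed, which is where its clear front panel lies level, and finish while still holding it there, because it falls shut if let go and the fitter needs both hands on the die. Leave the punch retainer, the stripper disc and the spanner where they lie.

Things in the scene. Friction and masses are not known exactly. Their poses are not given: they have to be found in the camera images.
- press: Dark cast-iron hand press, 290 mm long, 130 mm wide, head top 305 mm and ram top 352 mm high, a cranked lever on its +y side parked up and back to 420 mm high; fixed to the cart. Origin on the cart top under the ram; front (guard side) to its own -x, width along its y, z up. A yellow die set is clamped under the ram.
- guard (a joint): Angle of the press guard, rad: 0 closed, resting on its stops, growing as it is raised, 1.75 fully up; 50 degrees is 0.873. It swings freely about a level axis along the press's y and falls shut by its weight (about 0.5 kg; 2 to 4 N to lift at the handle); nothing keeps it open.
- guard_hinge (a point): Middle of the guard's hinge axis, 45 mm ahead of the ram axis (to the press's -x), 235 mm above the cart. The guard is a clear panel 150 mm wide in a steel frame; closed it slopes 200 mm forward and down from the hinge at 40 degrees from vertical, then a 45 mm lip hangs upright below it; side returns 38 mm deep stand behind it.
- guard_handle (a point): Middle of the grip bar of the guard's pull handle: a straight round steel bar 12 mm thick, 90 mm long, level along the press's y, a 12 mm leg at each end, standing 50 mm off the outside of the panel. Closed it is 148 mm ahead of the hinge and 98 mm below it (137 mm above the cart); at 50 degrees 170 mm ahead and 50 mm above. It moves on a 177 mm arc about the hinge. Axes turn with the guard.
- spindle: Coil stand fixed to the cart: a round cast foot 100 mm across and 10 mm thick, a 28 mm stem, a shoulder 46 mm across whose top is 30 mm above the cart, and above that the 29 mm spindle, its chamfered top 76 mm above the cart. Origin on the cart top on the spindle's axis; z up.
- coil_center (a point): Centre, half-way up, of the coil of steel strip: a tightly wound, banded rigid ring 60 mm outside, 36 mm bore, 40 mm high, about 0.5 kg, standing on the spindle's shoulder (its underside 30 mm above the cart, its centre 50 mm). z is along its bore.
- tray: Shallow dark steel stock tray, outside 170 (its x) by 150 (its y) by 22 mm high, walls and floor 4 mm thick, open on top, empty, fixed to the cart. Origin on the cart top under its centre; the inner floor is 4 mm above that, so the coil's centre is at 24 mm when it lies flat inside.
- retainer: Punch retainer, loose silver block 56 x 50 x 26 mm with one hole; origin at the centre of its underside. Not to be moved.
- stripper: Polyurethane stripper disc, loose orange ring 52 mm across, 20 mm high, 16 mm hole; origin at the centre of its underside. Not to be moved.
- spanner: Loose steel spanner 160 mm long lying flat along its x, 8 mm high; origin at the middle of its underside. Not to be moved.
Mind the look-alikes: they are no part of the job. What is shaped like the part that bears coil_center but blue, purple or yellow is not meant.

How it is judged:
On the way, in this order (a step that is already met when the one before it is completed fails the run):
1. the coil is lifted clear above the top of the spindle, in the gripper (z of coil_center in the frame of spindle above 0.098 m and contact force between coil and the fingers above 0.5 N), for 0.1 s.
2. the coil lies flat and still inside the tray, let go (x of coil_center in the frame of tray between -0.06 and 0.06 m and y of coil_center in the frame of tray between -0.05 and 0.05 m and z of coil_center in the frame of tray below 0.029 m and angle between coil_center's own z axis and vertical below 0.12 rad and contact force between coil and the fingers below 0.1 N and linear speed of coil below 0.03 m/s), for 0.3 s.
3. the guard is held by the fingers at 50 degrees (44 to 56) (value of joint guard between 0.768 and 0.977 rad and velocity of joint guard between -0.15 and 0.15 rad/s and contact force between guard and the fingers above 0.5 N and contact force between guard and coil below 0.1 N and contact force between guard and retainer below 0.1 N and contact force between guard and stripper below 0.1 N and contact force between guard and spanner below 0.1 N), for 0.5 s.
At the end, for the whole second after the job is handed in: The guard stands still at 50 degrees from closed, within 6 degrees, carried by the fingers (over 0.5 N) and nothing else; the coil lies flat and still inside the tray, let go; retainer, stripper disc and spanner are within 20 mm of where they were (all of step 2 and all of step 3 and distance of each of retainer, stripper, spanner from where it was at the start of the episode below 0.02 m); the arm keeps its last pose, push and grip.
It fails at once if the guard is raised (over 0.2 rad) before the coil lies in the tray (value of joint guard above 0.2 rad and (horizontal distance between coil_center and tray above 0.085 m or z of coil_center in the frame of tray above 0.035 m)).
It fails at once if the coil is dropped: it falls free of the fingers faster than 0.5 m/s (a drop of over 13 mm) (linear speed of coil above 0.5 m/s and contact force between coil and the fingers below 0.1 N).
It fails at once if the punch retainer, the stripper disc or the spanner is pushed over 20 mm out of place (distance of any of retainer, stripper, spanner from where it was at the start of the episode above 0.02 m).
It also fails if it takes over 58 s, if anything falls off the work surface, if the arm or the gripper's body presses on something with over 40 N, if the wrist force passes 120 N, or if a joint passes its speed limit or range.

ROBOT

A 7-joint arm with a two-finger parallel gripper is mounted at the origin on the work surface. World frame = base frame: x ahead of the robot, y to its left, z up, the work surface at z = 0. Lengths are in m, angles in rad, forces in N, time in s.
With the tool pointing down it reaches from about 0.4 to 0.85 m from the base axis. Payload 10.4 kg.
Tool frame: the origin (TCP) lies between the finger pads; the fingertips stand 17 mm ahead of it and the grasp point (between the pads) lies 2 mm behind it; x points along the fingers, y is the direction in which the jaws open and shut, and the axes are right-handed (so a half turn about x gives the same grasp; the last joint's range is limited). The gripper opens to 87 mm and grips with 3 to 60 N. Pads are 19 mm wide; open, the fingers measure 117 mm over their backs; the gripper's body (75 mm by 190 mm) begins 51 mm behind the grasp point.
Start: joints at [-1.312, 0.332, -0.065, 1.46, 0.022, 1.35, -0.088], TCP at [0.174, 0.6, 0.24] pointing down, gripper open.
Joint ranges: [-2.6, 2.6], [-0.5, 2.12], [-1.47, 1.34], [0.16, 2.42], [-1.27, 4.41], [0.06, 2.06], [-2.6, 2.6]. Speed limits (rad/s): [2.22, 2.22, 2.79, 2.79, 3.14, 3.14, 3.14].

INTERFACE

Orientations are given as a unit quaternion [x, y, z, w].
In Python, from bench import r, optics, close_job gives the robot as it stands.
- The arm moves only by the shell command python3 -m inch 'ROWS' [OPENING] [FORCE]. ROWS is JSON, a list of rows, each an object with "translation": the shift along the tool's x, y, z in cm, a list of three; "spin": the turn about the tool's x in degrees. In form: [{"translation": [tx, ty, tz], "spin": spin}, ...]. A call has 1 to 20 rows; each row shifts and turns the pose as measured when the row begins, along the tool's axes as they then stand; what a row does not reach is not made up. A row lasts 1/8 s, in which the tool goes at most 62.5 mm and 10.7 degrees, less where a joint would pass 70% of its speed; a pose out of reach is approached as far as the arm can. A call is refused whole if a number of a shift passes 6.25 or a number of a turn 10.7, either way. A call with a gripper value outside its range is refused whole. OPENING is the closure, from 0 (fully open) to 1 (shut), set as the call begins (- or left out, the last holds). The fingers move at their own pace and stop on an object; FORCE is the grip in N (left out, the last holds). Time passes only in rows, so rows that do not move let the fingers close. It gives the time, the measured TCP pose, the force and the opening at its end, in the units of the state.
- r.read_state(): the state, without advancing time (a new reading comes with each control period).
- optics.camera(name): name is "scene" or "top" or "wrist"; returns the picture (384x512x3 uint8, red, green, blue); there is no depth.
- optics.camera_model(name): a dict with "camera_matrix" (3x3 intrinsics, pixels), "dist" ([k1, k2, p1, p2, k3] as OpenCV has them; the pictures are not rectified), "world_from_camera" (4x4, takes a point from camera to world coordinates); the wrist camera has in their place "tool_from_camera" (4x4, takes a point from camera to tool coordinates, whose origin is the TCP and whose axes are the tool frame's). Camera axes: x right, y down, z forward; pixel columns grow to the right and rows downward; lengths in m; the calibration is good to about 2 mm. A picture is of the moment at which its call begins: read the wrist's pose just before it. camera_model takes no time and is no camera call.
- close_job(): hands the job in, once; it reports no verdict.
The state is a dict: "time": time; "joint_positions": joint angles; "joint_vel": joint speeds; "joint_torque": joint torques, N m; "ee_pos": TCP position; "eef_rot": TCP orientation; "ft_force": force on the tool from outside, world axes, zero at the start; "torque": the same for the moment, N m; "width": finger opening in m.
Only numpy, scipy, OpenCV 4.12 (cv2) and the standard library are available. Lean on these libraries where they do the work, as an engineer would, in place of code of your own. Each camera call takes 0.05 s, during which the arm holds its last target.

## Working session

There is one attempt and no reset: what is moved stays moved. The work goes in short steps, Python scripts to look and compute and a shell command to move; the robot and the scene stay as the last step left them, time stands still between calls to the robot, and variables do not carry over. Pictures are saved under pics/ and viewed, and the job is handed in when it is done.

```bash
ls; mkdir -p pics; cat > h.py <<'E'
import numpy as np, cv2, json
from bench import r, optics
from scipy.spatial.transform import Rotation as R
def snap(n,f):
    s=r.read_state(); im=optics.camera(n); cv2.imwrite('pics/'+f+'.png',im[:,:,::-1]); return s,im
E
python3 - <<'E'
from h import *
s=r.read_state(); print(s)
for n in ['scene','top','wrist']:
    snap(n,n+'0'); m=optics.camera_model(n); print(n,{k:np.round(v,4).tolist() for k,v in m.items()})
E
```

```text
pics
{'time': 0.0, 'joint_positions': array([-1.31158712,  0.33285535, -0.06471632,  1.46094262,  0.02161252,
        1.34989976, -0.08849769]), 'joint_vel': array([ 0.00050558,  0.0001411 , -0.0005021 ,  0.000463  ,  0.00152829,
        0.00034983, -0.0009663 ]), 'joint_torque': array([-1.39429052e-03, -6.23253465e+01,  2.39313970e-02, -3.89899457e+01,
       -6.14255969e-02,  3.98969161e-02,  1.47245332e-04]), 'ee_pos': array([0.17370671, 0.59999633, 0.23876367]), 'eef_rot': array([ 0.09879452,  0.70014515, -0.09978684,  0.70005643]), 'ft_force': array([-0.66489521, -0.54834724, -0.74677641]), 'torque': array([-0.01693656, -0.02403048, -0.01336855]), 'width': 0.08697357394734191}
scene {'camera_matrix': [[391.0439, 0.0, 262.7386], [0.0, 391.0439, 186.6258], [0.0, 0.0, 1.0]], 'dist': [-0.0007, 0.0, 0.0, 0.0, 0.0], 'world_from_camera': [[0.3569, 0.7197, -0.5955, 1.2624], [0.9341, -0.2812, 0.22, -0.2086], [-0.0091, -0.6348, -0.7727, 1.0427], [0.0, 0.0, 0.0, 1.0]]}
top {'camera_matrix': [[444.2694, 0.0, 250.7754], [0.0, 444.2694, 196.807], [0.0, 0.0, 1.0]], 'dist': [-0.1491, 0.0, 0.0, 0.0, 0.0], 'world_from_camera': [[-0.0833, -0.976, 0.2014, 0.3797], [-0.9965, 0.0804, -0.0227, 0.0331], [0.006, -0.2026, -0.9792, 1.1595], [0.0, 0.0, 0.0, 1.0]]}
wrist {'camera_matrix': [[324.0507, 0.0, 254.4319], [0.0, 324.0507, 194.7474], [0.0, 0.0, 1.0]], 'dist': [-0.0773, 0.0, 0.0, 0.0, 0.0], 'tool_from_camera': [[-0.0008, -0.2881, 0.9576, -0.1444], [1.0, -0.0006, 0.0006, 0.0014], [0.0004, 0.9576, 0.2881, -0.0788], [0.0, 0.0, 0.0, 1.0]]}
```

View pics/scene0.png

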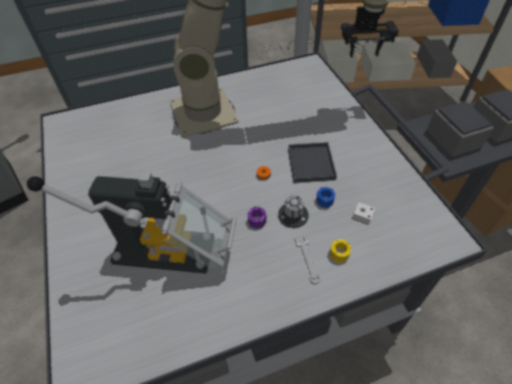

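View pics/top0.png

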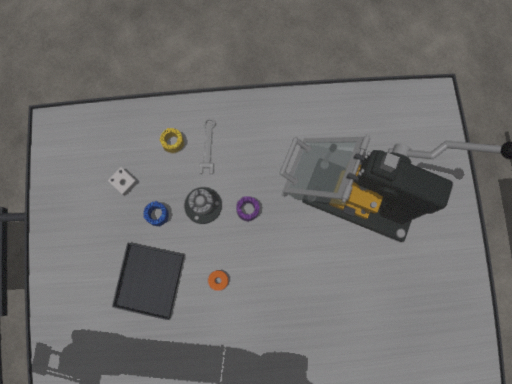

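View pics/wrist0.png

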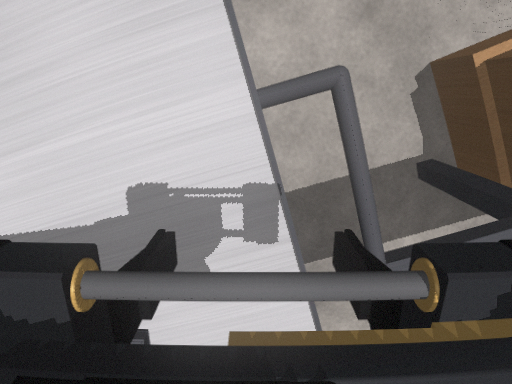

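The top view shows the tray near (149,281), the coil on its spindle near (202,203), and the press at the right near (370,190). Blue, purple and yellow rings are the look-alikes. I'll enlarge for measurement.

```bash
python3 - <<'E'
import cv2
im=cv2.imread('pics/top0.png')
cv2.imwrite('pics/t1.png',cv2.resize(im[115:325,95:285],None,fx=2.8,fy=2.8,interpolation=cv2.INTER_CUBIC))
cv2.imwrite('pics/t2.png',cv2.resize(im[120:250,270:470],None,fx=4,fy=4,interpolation=cv2.INTER_CUBIC))
im=cv2.imread('pics/scene0.png')
cv2.imwrite('pics/s1.png',cv2.resize(im[135:295,235:395],None,fx=3.7,fy=3.7,interpolation=cv2.INTER_CUBIC))
cv2.imwrite('pics/s2.png',cv2.resize(im[165:285,85:245],None,fx=5,fy=5,interpolation=cv2.INTER_CUBIC))
E
```

```text
(no output)
```

View pics/t1.png

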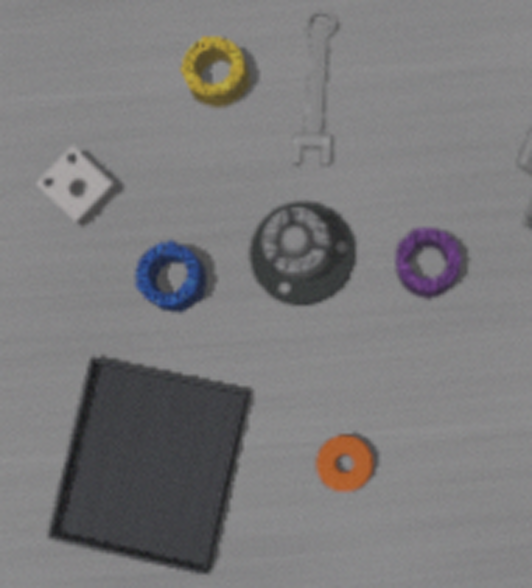

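View pics/t2.png

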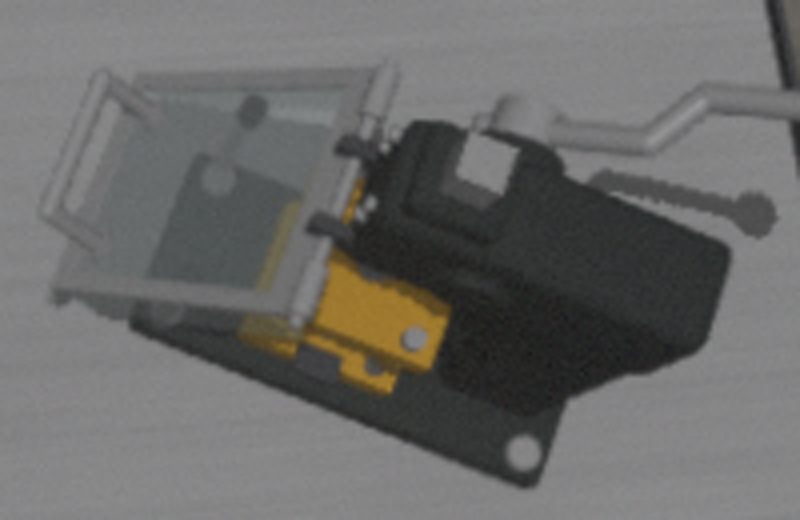

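View pics/s1.png

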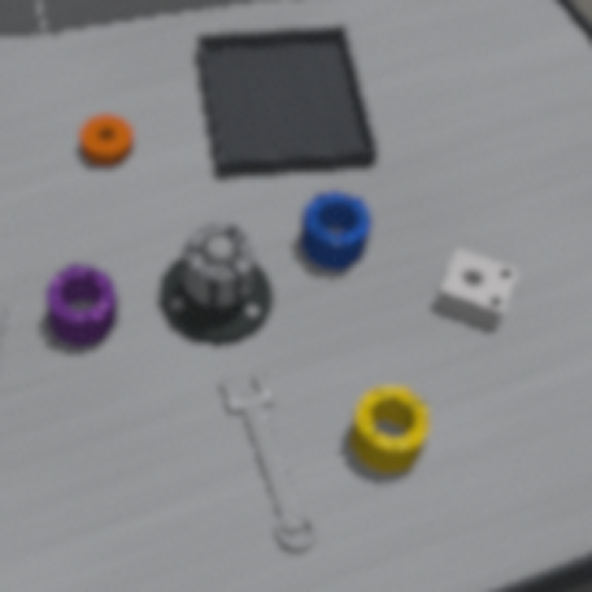

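View pics/s2.png

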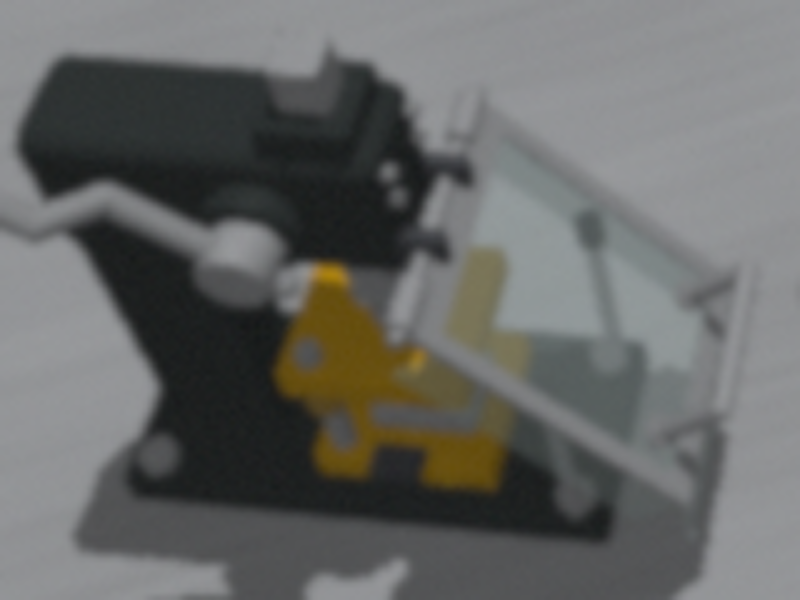

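```bash
cat >> h.py <<'E'
def ray(n,uv,s=None):
    m=optics.camera_model(n); K=np.array(m['camera_matrix']);d=np.array(m['dist'])
    p=cv2.undistortPoints(np.array([[uv]],float),K,d)[0,0]
    if n=='wrist':
        T=np.eye(4);T[:3,:3]=R.from_quat(s['eef_rot']).as_matrix();T[:3,3]=s['ee_pos']; T=T@np.array(m['tool_from_camera'])
    else: T=np.array(m['world_from_camera'])
    return T[:3,3],T[:3,:3]@np.array([p[0],p[1],1])
def atz(n,uv,z,s=None):
    c,d=ray(n,uv,s); return c+d*(z-c[2])/d[2]
def px(off,sc,p): return [(p[0]+.5)/sc-.5+off[0],(p[1]+.5)/sc-.5+off[1]]
E
python3 - <<'E'
from h import *
np.set_printoptions(precision=4,suppress=True)
T=lambda p:px((95,115),2.8,p);T2=lambda p:px((270,120),4,p)
S=lambda p:px((235,135),3.7,p);S2=lambda p:px((85,165),5,p)
print('spindle top',atz('top',T((294,238)),.076),atz('scene',S((220,245)),.076))
print('foot',atz('top',T((303,253)),.006),atz('scene',S((217,288)),.006))
c=np.array([atz('top',T(p),.022) for p in [(96,358),(252,390),(210,573),(50,537)]]);print('tray',c,c.mean(0))
c=np.array([atz('scene',S(p),.022) for p in [(197,38),(346,30),(375,155),(215,168)]]);print('tray s',c,c.mean(0))
for p,q in [((103,78),(750,268)),((48,210),(725,412))]:
    print('handle',atz('top',T2(p),.137),atz('scene',S2(q),.137))
for n,p in dict(orange=(345,463),purple=(430,262),blue=(171,276),sp1=(323,20),sp2=(313,150),ret=(78,186),yel=(215,70)).items(): print(n,atz('top',T(p),.02))
print('press hinge ends',atz('top',T2((390,68)),.235),atz('top',T2((300,318)),.235))
E
```

```text
spindle top [0.6057 0.1354 0.076 ] [0.6062 0.1369 0.076 ]
foot [0.6052 0.1344 0.006 ] [0.6013 0.1403 0.006 ]
tray [[0.5191 0.3311 0.022 ]
 [0.4787 0.1877 0.022 ]
 [0.3173 0.2358 0.022 ]
 [0.3588 0.3808 0.022 ]] [0.4185 0.2839 0.022 ]
tray s [[0.3231 0.24   0.022 ]
 [0.3672 0.3835 0.022 ]
 [0.5256 0.3331 0.022 ]
 [0.486  0.1881 0.022 ]] [0.4255 0.2862 0.022 ]
handle [ 0.7236 -0.1104  0.137 ] [ 0.643  -0.0655  0.137 ]
handle [ 0.6438 -0.0688  0.137 ] [ 0.7267 -0.1071  0.137 ]
orange [0.4062 0.1077 0.02  ]
purple [0.5843 0.0158 0.02  ]
blue [0.5907 0.2579 0.02  ]
sp1 [0.8314 0.1    0.02  ]
sp2 [0.701  0.1176 0.02  ]
ret [0.6848 0.3442 0.02  ]
yel [0.7892 0.2076 0.02  ]
press hinge ends [ 0.6846 -0.2572  0.235 ] [ 0.5483 -0.1881  0.235 ]
```

```bash
cat >> h.py <<'E'
np.set_printoptions(precision=4,suppress=True)
def plan(target,yawdir=None,n=None):
    s=r.read_state(); M=R.from_quat(s['eef_rot']).as_matrix()
    d=np.array(target)-s['ee_pos']; t=M.T@d*100
    print('t',s['time'],'ee',s['ee_pos'],'w',s['width'],'F',s['ft_force'],'q',s['joint_positions'])
    print('tool x',M[:,0],'tool y',M[:,1]); 
    if yawdir is not None:
        v=M.T@np.array([yawdir[0],yawdir[1],0]); a=np.degrees(np.arctan2(v[2],v[1])); a=(a+90)%180-90
        print('spin',a,'alt',a-180*np.sign(a))
    print('tool shift cm',t)
    if n: print('per row',t/n, (a/n if yawdir is not None else ''))
E
python3 - <<'E'
from h import *
plan((.606,.136,.2),(1,0),12)
plan((.606,.136,.2),(.465,.885),12)
E
```

```text
t 0.15 ee [0.1737 0.6001 0.239 ] w 0.08673298285120941 F [0.7584 0.0252 0.0226] q [-1.3116  0.3327 -0.0647  1.4607  0.0216  1.3499 -0.0885]
tool x [-0.0002 -0.001  -1.    ] tool y [ 0.278   0.9606 -0.001 ]
spin 73.86032122060743 alt -106.13967877939257
tool shift cm [  3.9345 -32.5606  54.4256]
per row [ 0.3279 -2.7134  4.5355] 6.155026768383952
t 0.15 ee [0.1737 0.6001 0.239 ] w 0.08673298285120941 F [0.7584 0.0252 0.0226] q [-1.3116  0.3327 -0.0647  1.4607  0.0216  1.3499 -0.0885]
tool x [-0.0002 -0.001  -1.    ] tool y [ 0.278   0.9606 -0.001 ]
spin 11.578824619518855 alt -168.42117538048115
tool shift cm [  3.9345 -32.5606  54.4256]
per row [ 0.3279 -2.7134  4.5355] 0.9649020516265713
```

```bash
python3 -m inch '[{"translation":[0.3,-2.7,4.5],"spin":5.8},{"translation":[0.3,-2.7,4.5],"spin":5.8},{"translation":[0.3,-1.7,5.0],"spin":0},{"translation":[0.3,-1.7,5.0],"spin":0},{"translation":[0.3,-1.7,5.0],"spin":0},{"translation":[0.3,-1.7,5.0],"spin":0},{"translation":[0.3,-1.7,5.0],"spin":0},{"translation":[0.3,-1.7,5.0],"spin":0},{"translation":[0.3,-1.7,5.0],"spin":0}]' 0 20; python3 - <<'E'
from h import *
plan((.606,.136,.17),(.465,.885),4)
snap('wrist','w1')
E
```

```text
time: 1.27
ee_pos: [0.4995, 0.2422, 0.209]
eef_rot: [0.168, 0.687, -0.17, 0.686]
ft_force: [1.0, 0.9, -0.6]
width: 0.0873
t 1.275 ee [0.4995 0.2422 0.209 ] w 0.08734901448874843 F [ 1.0465  0.9367 -0.556 ] q [-0.7756  0.1977  0.276   1.7036 -0.0565  1.2513  0.6019]
tool x [-0.0028 -0.0014 -1.    ] tool y [ 0.4637  0.886  -0.0026]
spin 0.09175320878271975 alt -179.90824679121727
tool shift cm [ 3.8898 -4.4575 14.368 ]
per row [ 0.9724 -1.1144  3.592 ] 0.022938302195679938
```

View pics/w1.png

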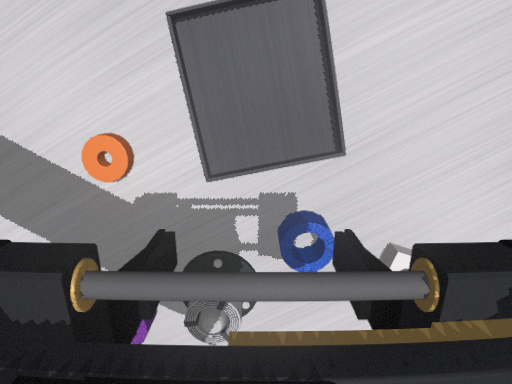

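```bash
python3 - <<'E'
from h import *
s=r.read_state()
for p in [(168,14),(207,181),(345,154)]: print(atz('wrist',p,.022,s))
a,b=atz('wrist',(168,14),.022,s),atz('wrist',(345,154),.022,s);print('tray c',(a+b)/2)
print('coil',atz('wrist',(213,320),.072,s))
E
python3 -m inch '[{"translation":[1,-1.1,3.6],"spin":0},{"translation":[1,-1.1,3.6],"spin":0},{"translation":[1,-1.1,3.6],"spin":0},{"translation":[0.9,-1.1,3.6],"spin":0},{"translation":[0,0,0],"spin":0}]'
python3 - <<'E'
from h import *
plan((.606,.136,.17),(.465,.885),4)
snap('wrist','w2');snap('scene','sc2')
E
```

```text
[0.3281 0.2377 0.022 ]
[0.4858 0.1887 0.022 ]
[0.528  0.3291 0.022 ]
tray c [0.4281 0.2834 0.022 ]
coil [0.6094 0.1306 0.072 ]
time: 1.95
ee_pos: [0.6132, 0.123, 0.1675]
eef_rot: [0.17, 0.686, -0.175, 0.685]
ft_force: [-0.1, 0.3, 0.1]
width: 0.0871
t 1.95 ee [0.6132 0.123  0.1675] w 0.08711539579493816 F [-0.1158  0.2666  0.0954] q [-0.5561  0.392   0.3627  1.5675 -0.1396  1.2122  0.9086]
tool x [-0.0025 -0.006  -1.    ] tool y [ 0.4734  0.8808 -0.0064]
spin -0.537604028174357 alt 179.46239597182563
tool shift cm [-0.2512  0.7976 -1.2509]
per row [-0.0628  0.1994 -0.3127] -0.13440100704358926
```

View pics/w2.png

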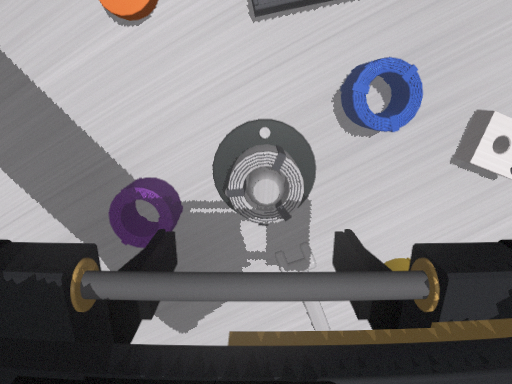

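View pics/sc2.png

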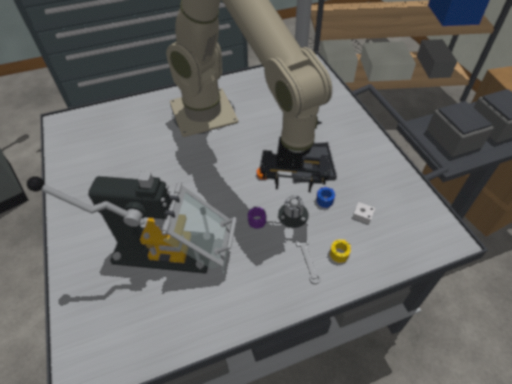

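The wrist view shows the coil ring centred near (266,186) and the spindle top near (267,186), with the fingers at columns 165 and 345. I'll measure it.

```bash
python3 - <<'E'
from h import *
s=r.read_state()
print('spindle',atz('wrist',(267,185),.076,s),'ring',atz('wrist',(266,184),.07,s),'foot',atz('wrist',(264,171),.008,s))
im=cv2.imread('pics/w2.png'); cv2.imwrite('pics/w2c.png',cv2.resize(im[110:240,200:330],None,fx=4.5,fy=4.5,interpolation=cv2.INTER_CUBIC))
E
```

```text
spindle [0.6033 0.1434 0.076 ] ring [0.6038 0.1425 0.07  ] foot [0.6069 0.1409 0.008 ]
```

View pics/w2c.png

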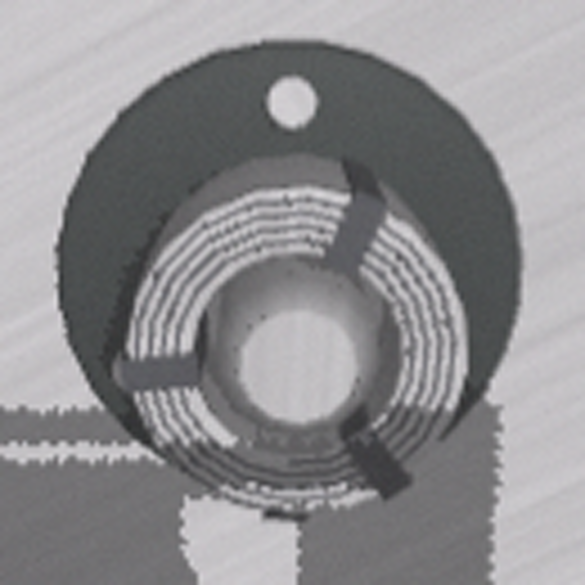

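```bash
python3 - <<'E'
from h import *
s=r.read_state()
print('spindle',atz('wrist',(266.4,191),.076,s),'ring',atz('wrist',(266,187.6),.07,s),'foot',atz('wrist',(264.3,170.5),.01,s))
plan((.6058,.139,.06),(.465,.885))
E
```

```text
spindle [0.6073 0.1408 0.076 ] ring [0.6063 0.1412 0.07  ] foot [0.6061 0.1415 0.01  ]
t 2.05 ee [0.6121 0.1265 0.1683] w 0.08679533275348839 F [-0.4542 -0.4388 -0.5349] q [-0.5591  0.3898  0.3599  1.5682 -0.14    1.2126  0.9074]
tool x [-0.0023 -0.0038 -1.    ] tool y [ 0.4698  0.8827 -0.0044]
spin -0.3052198467306084 alt 179.6947801532694
tool shift cm [10.8301  0.8503 -1.1403]
```

```bash
python3 -m inch '[{"translation":[1,0.3,-0.5],"spin":0},{"translation":[2,0.3,-0.5],"spin":0},{"translation":[2,0,0],"spin":0},{"translation":[1,0,0],"spin":0},{"translation":[0,0,0],"spin":0},{"translation":[0,0,0],"spin":0}]'
python3 - <<'E'
from h import *
plan((.6062,.137,.054),(.465,.885))
s,im=snap('wrist','w3')
E
```

```text
time: 2.8
ee_pos: [0.6025, 0.1447, 0.1067]
eef_rot: [0.168, 0.688, -0.168, 0.686]
ft_force: [-0.0, 0.1, 0.6]
width: 0.087
t 2.8 ee [0.6025 0.1447 0.1067] w 0.08701621877222081 F [-0.0373  0.1208  0.5834] q [-0.5741  0.4351  0.3376  1.6437 -0.1588  1.0918  0.8987]
tool x [-0.0021  0.0002 -1.    ] tool y [ 0.4619  0.8869 -0.0008]
spin 0.20633038645470947 alt -179.7936696135453
tool shift cm [ 5.2682 -0.5055  0.6934]
```

View pics/w3.png

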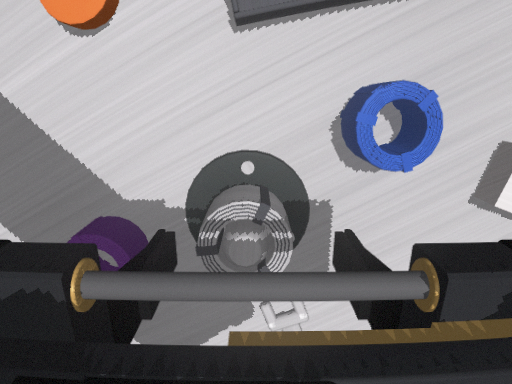

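```bash
python3 - <<'E'
from h import *
s=r.read_state()
print('ring',atz('wrist',(246,250),.07,s),'foot',atz('wrist',(248,211),.01,s), 'orange etc')
plan((.6065,.137,.054),(.465,.885))
E
```

```text
ring [0.6105 0.1364 0.07  ] foot [0.6068 0.1385 0.01  ] orange etc
t 2.85 ee [0.6025 0.1446 0.1067] w 0.08721708080514719 F [0.2039 0.6971 0.5011] q [-0.574   0.4351  0.3376  1.6436 -0.1588  1.0917  0.8987]
tool x [-0.002   0.0003 -1.    ] tool y [ 0.4619  0.8869 -0.0007]
spin 0.20625109133891328 alt -179.7937489086611
tool shift cm [ 5.2695 -0.4911  0.7149]
```

```bash
python3 -m inch '[{"translation":[0.5,-0.25,0.4],"spin":0},{"translation":[1,-0.2,0.3],"spin":0},{"translation":[1,0,0],"spin":0},{"translation":[0,0,0],"spin":0},{"translation":[0,0,0],"spin":0}]'
python3 - <<'E'
from h import *
plan((.607,.137,.054),(.465,.885))
E
```

```text
time: 3.48
ee_pos: [0.6074, 0.1364, 0.0804]
eef_rot: [0.169, 0.687, -0.168, 0.686]
ft_force: [0.0, 0.7, 0.9]
width: 0.0867
t 3.475 ee [0.6074 0.1364 0.0804] w 0.08668989009980405 F [0.0283 0.6802 0.8888] q [-0.5545  0.47    0.3335  1.6565 -0.173   1.0452  0.9223]
tool x [-0.0012  0.0003 -1.    ] tool y [ 0.4628  0.8865 -0.0002]
spin 0.14909017847243433 alt -179.85090982152758
tool shift cm [ 2.6448  0.0375 -0.0589]
```

```bash
python3 -m inch '[{"translation":[1,0,0],"spin":0},{"translation":[1,0,0],"spin":0},{"translation":[0.5,0,0],"spin":0},{"translation":[0,0,0],"spin":0}]'
python3 - <<'E'
from h import *
plan((.607,.137,.054),(.465,.885))
E
python3 -m inch '[{"translation":[0,0,0],"spin":0},{"translation":[0,0,0],"spin":0},{"translation":[0,0,0],"spin":0},{"translation":[0,0,0],"spin":0},{"translation":[0,0,0],"spin":0}]' 0.6 30
python3 - <<'E'
from h import *
plan((.607,.137,.054),(.465,.885))
snap('wrist','w4')
E
```

```text
time: 3.98
ee_pos: [0.6072, 0.1367, 0.0535]
eef_rot: [0.168, 0.687, -0.168, 0.686]
ft_force: [0.2, 0.7, -1.0]
width: 0.0871
t 3.975 ee [0.6072 0.1367 0.0535] w 0.08706038378721813 F [ 0.2172  0.742  -0.9932] q [-0.5482  0.5023  0.3253  1.674  -0.1851  0.9969  0.9307]
tool x [-0.0014  0.0004 -1.    ] tool y [ 0.4625  0.8866 -0.0003]
spin 0.17312819846631555 alt -179.82687180153368
tool shift cm [-0.0465  0.0216 -0.0296]
time: 4.6
ee_pos: [0.6075, 0.1365, 0.0542]
eef_rot: [0.168, 0.687, -0.168, 0.686]
ft_force: [-0.2, -1.0, -0.9]
width: 0.0603
t 4.6 ee [0.6075 0.1365 0.0542] w 0.06027113658900361 F [-0.1822 -1.038  -0.9281] q [-0.5482  0.5015  0.3256  1.6736 -0.1848  0.9974  0.9308]
tool x [-0.0007  0.0004 -1.    ] tool y [0.4625 0.8866 0.0001]
spin 0.1673596854632109 alt -179.83264031453677
tool shift cm [ 0.019   0.0229 -0.0642]
```

View pics/w4.png

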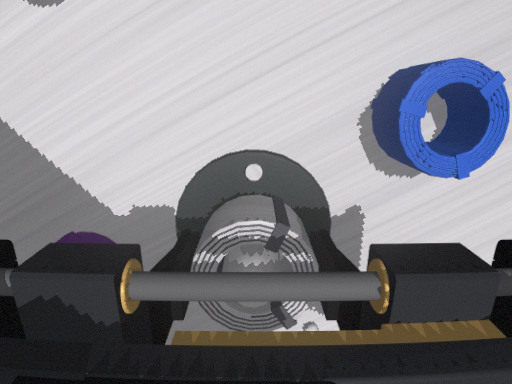

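The view shows the fingers on the coil (a 60.3 mm opening matches its 60 mm diameter). Lifting straight up.

```bash
python3 -m inch '[{"translation":[-0.5,0,0],"spin":0},{"translation":[-1,0,0],"spin":0},{"translation":[-1.5,0,0],"spin":0},{"translation":[-1.5,0,0],"spin":0},{"translation":[-1.5,0,0],"spin":0},{"translation":[-1,0,0],"spin":0},{"translation":[0,0,0],"spin":0}]'
python3 - <<'E'
from h import *
plan((.426,.284,.13),(.465,.885),5)
snap('wrist','w5')
E
```

```text
time: 5.52
ee_pos: [0.6072, 0.1366, 0.1294]
eef_rot: [0.169, 0.687, -0.168, 0.686]
ft_force: [-0.6, -0.2, -5.2]
width: 0.0598
t 5.525 ee [0.6072 0.1366 0.1294] w 0.05976107972403782 F [-0.6238 -0.173  -5.2386] q [-0.5654  0.417   0.3462  1.6173 -0.1533  1.1347  0.9084]
tool x [-0.0009  0.0007 -1.    ] tool y [0.4625 0.8866 0.0002]
spin 0.16834572189969776 alt -179.8316542781003
tool shift cm [ -0.0333   4.6838 -22.8834]
per row [-0.0067  0.9368 -4.5767] 0.03366914437993955
```

View pics/w5.png

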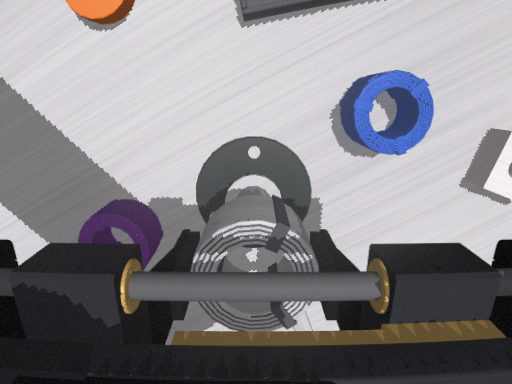

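The coil is up with the spindle visible below and about 5 N of load. Moving over the tray.

```bash
python3 -m inch '[{"translation":[-0.1,0.4,-2],"spin":0},{"translation":[0,0.8,-4],"spin":0},{"translation":[0,0.9,-4.5],"spin":0},{"translation":[0,0.9,-4.5],"spin":0},{"translation":[0,0.8,-3.5],"spin":0},{"translation":[0,0.4,-1.5],"spin":0},{"translation":[0,0,0],"spin":0},{"translation":[0,0,0],"spin":0}]'
python3 - <<'E'
from h import *
plan((.425,.2845,.034),(.465,.885))
snap('wrist','w6'); snap('top','t6'); snap('scene','s6')
E
```

```text
time: 6.58
ee_pos: [0.4386, 0.2707, 0.1263]
eef_rot: [0.166, 0.689, -0.169, 0.685]
ft_force: [-0.6, -0.5, -4.8]
width: 0.0599
t 6.575 ee [0.4386 0.2707 0.1263] w 0.05987051005805321 F [-0.6351 -0.5264 -4.7696] q [-0.8655  0.193   0.2494  1.8922 -0.056   1.0702  0.4991]
tool x [-0.0071 -0.0029 -1.    ] tool y [ 0.4604  0.8877 -0.0058]
spin 0.3063359232194358 alt -179.69366407678058
tool shift cm [ 9.2395  0.6494 -1.7967]
```

View pics/w6.png

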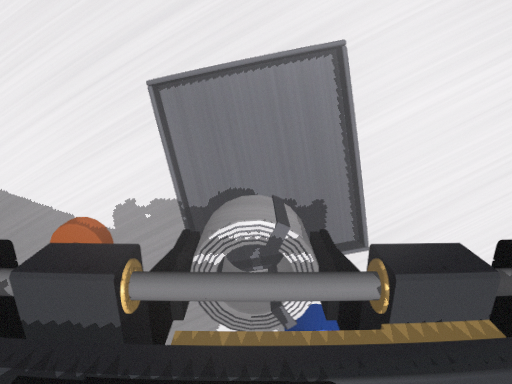

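View pics/s6.png

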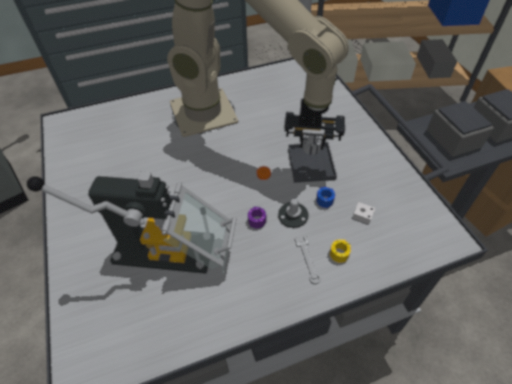

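The tray's rim corners show at (150,83), (345,42), (367,248). Refining the tray centre from this view.

```bash
python3 - <<'E'
from h import *
s=r.read_state(); print(s['ee_pos'])
P={p:atz('wrist',p,.022,s) for p in [(150,83),(345,42),(367,248)]}; print(P)
print((P[(150,83)]+P[(367,248)])/2)
E
```

```text
[0.4388 0.2706 0.1263]
{(150, 83): array([0.3228, 0.2449, 0.022 ]), (345, 42): array([0.3634, 0.3843, 0.022 ]), (367, 248): array([0.521 , 0.3371, 0.022 ])}
[0.4219 0.291  0.022 ]
```

```bash
python3 -m inch '[{"translation":[0.5,0.3,-1],"spin":0},{"translation":[1.5,0.3,-1],"spin":0},{"translation":[1.5,0,0],"spin":0},{"translation":[1.5,0,0],"spin":0},{"translation":[1,0,0],"spin":0},{"translation":[0.5,0,0],"spin":0},{"translation":[0,0,0],"spin":0},{"translation":[0,0,0],"spin":0}]'
python3 - <<'E'
from h import *
plan((.423,.287,.028),(.465,.885))
E
```

```text
time: 7.72
ee_pos: [0.4229, 0.2846, 0.0558]
eef_rot: [0.166, 0.689, -0.171, 0.684]
ft_force: [0.3, -0.3, -5.6]
width: 0.0598
t 7.725 ee [0.4229 0.2846 0.0558] w 0.05977282726541365 F [ 0.2803 -0.3006 -5.6174] q [-0.8817  0.2777  0.226   1.9613 -0.0792  0.9199  0.4738]
tool x [-0.0081 -0.0044 -1.    ] tool y [ 0.4631  0.8863 -0.0076]
spin 0.1299218988942954 alt -179.87007810110572
tool shift cm [ 2.7748  0.243  -0.0854]
```

```bash
python3 -m inch '[{"translation":[1,0.1,0],"spin":0},{"translation":[0.8,0,0],"spin":0},{"translation":[0.5,0,0],"spin":0},{"translation":[0.2,0,0],"spin":0},{"translation":[0,0,0],"spin":0},{"translation":[0,0,0],"spin":0}]'
python3 - <<'E'
from h import *
plan((.423,.287,.028),(.465,.885))
E
```

```text
time: 8.48
ee_pos: [0.4235, 0.2858, 0.0296]
eef_rot: [0.167, 0.689, -0.17, 0.685]
ft_force: [0.7, -0.7, -4.1]
width: 0.0599
t 8.475 ee [0.4235 0.2858 0.0296] w 0.05992131570982323 F [ 0.655  -0.6857 -4.1269] q [-0.8761  0.3205  0.2203  1.9743 -0.0928  0.864   0.4836]
tool x [-0.0072 -0.0035 -1.    ] tool y [ 0.463   0.8864 -0.0064]
spin 0.13756466796121458 alt -179.86243533203879
tool shift cm [ 0.1572  0.0844 -0.1047]
```

```bash
python3 -m inch '[{"translation":[0.1,0,0],"spin":0},{"translation":[0.1,0,0],"spin":0},{"translation":[0.1,0,0],"spin":0},{"translation":[0,0,0],"spin":0}]'

```

```text
time: 8.98
ee_pos: [0.4238, 0.286, 0.0284]
eef_rot: [0.167, 0.689, -0.17, 0.684]
ft_force: [0.1, 0.0, -5.2]
width: 0.0599
```

```bash
python3 -m inch '[{"translation":[0.2,0,0],"spin":0},{"translation":[0.1,0,0],"spin":0},{"translation":[0.1,0,0],"spin":0}]'
python3 - <<'E'
from h import *
plan((.423,.287,.028),(.465,.885))
E
```

```text
time: 9.35
ee_pos: [0.4239, 0.286, 0.0279]
eef_rot: [0.168, 0.689, -0.17, 0.684]
ft_force: [-7.0, -4.6, 12.5]
width: 0.0598
t 9.35 ee [0.4239 0.286  0.0279] w 0.059844472119318926 F [-7.0023 -4.5848 12.5364] q [-0.8739  0.3238  0.2195  1.9743 -0.0965  0.8605  0.4866]
tool x [-0.0082 -0.0016 -1.    ] tool y [ 0.4638  0.8859 -0.0052]
spin 0.08532186007126086 alt -179.91467813992875
tool shift cm [-0.01    0.0439 -0.1214]
```

Contact with the tray floor. Releasing.

```bash
python3 -m inch '[{"translation":[0,0,0],"spin":0},{"translation":[0,0,0],"spin":0},{"translation":[0,0,0],"spin":0},{"translation":[0,0,0],"spin":0},{"translation":[0,0,0],"spin":0}]' 0.12
python3 - <<'E'
from h import *
plan((.423,.287,.15),(.465,.885))
snap('wrist','w7')
E
```

```text
time: 9.98
ee_pos: [0.4252, 0.287, 0.0287]
eef_rot: [0.169, 0.689, -0.169, 0.685]
ft_force: [-0.2, -0.1, 1.0]
width: 0.0766
t 9.975 ee [0.4252 0.287  0.0287] w 0.07661679275404347 F [-0.2476 -0.0943  0.966 ] q [-0.8739  0.3234  0.2196  1.9726 -0.0965  0.8591  0.4866]
tool x [-0.0055  0.0005 -1.    ] tool y [ 0.4638  0.8859 -0.0021]
spin 0.08637202248856113 alt -179.91362797751145
tool shift cm [-12.1283  -0.1301  -0.253 ]
```

View pics/w7.png

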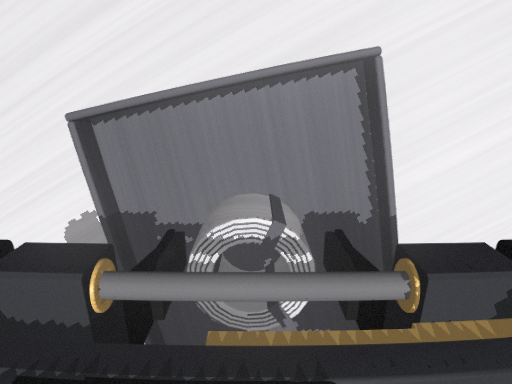

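Coil stands in the tray, with gaps on both sides of it. Going straight up, then I'll check from the cameras.

```bash
python3 -m inch '[{"translation":[-1,0,0],"spin":0},{"translation":[-1.5,0,0],"spin":0},{"translation":[-3,0,0],"spin":0},{"translation":[-5,0,0],"spin":0},{"translation":[-5,0,0],"spin":0},{"translation":[-5,0,0],"spin":0},{"translation":[-5,0,0],"spin":0},{"translation":[0,0,0],"spin":0}]'
python3 - <<'E'
from h import *
plan((.684,-.088,.3),(.465,.885),9)
snap('wrist','w8')
s,im=snap('top','t8'); 
cv2.imwrite('pics/t8c.png',cv2.resize(im[115:325,95:285,::-1],None,fx=2.8,fy=2.8,interpolation=cv2.INTER_CUBIC))
E
```

```text
time: 11.02
ee_pos: [0.4263, 0.2857, 0.3002]
eef_rot: [0.171, 0.687, -0.168, 0.686]
ft_force: [-1.0, -0.7, -1.0]
width: 0.0764
t 11.025 ee [0.4263 0.2857 0.3002] w 0.07636703281451185 F [-1.0094 -0.718  -1.0266] q [-0.911   0.0482  0.2443  1.6705 -0.0159  1.4222  0.4226]
tool x [-0.0009  0.0046 -1.    ] tool y [0.465  0.8853 0.0036]
spin 0.009861959111262308 alt -179.99013804088872
tool shift cm [ -0.1744 -21.1062  40.1883]
per row [-0.0194 -2.3451  4.4654] 0.001095773234584701
```

View pics/w8.png

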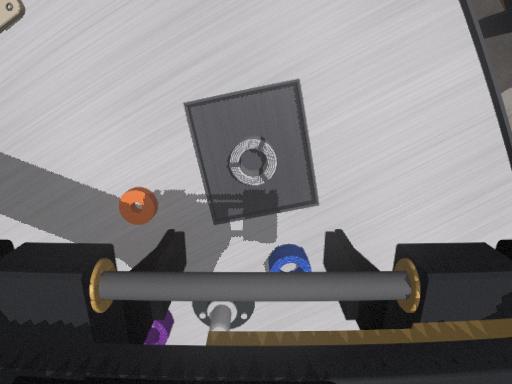

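View pics/t8c.png

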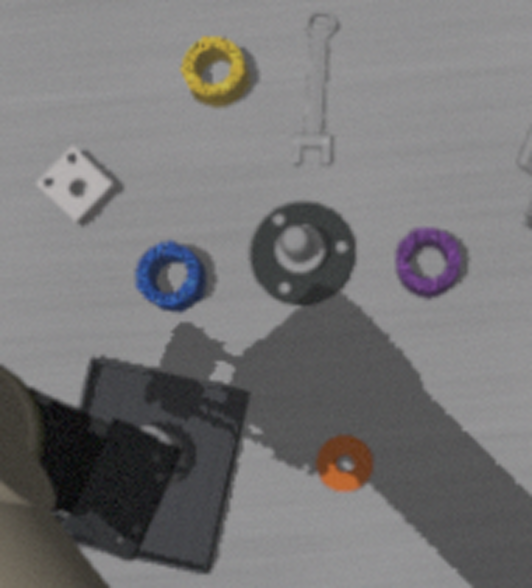

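The coil lies flat near the tray's centre, at (253,161) in the wrist view. Neighbours are unmoved. Moving over the guard handle now.

```bash
python3 -m inch '[{"translation":[0,-1.5,2.5],"spin":0},{"translation":[0,-2.4,5],"spin":0},{"translation":[0,-2.4,5],"spin":0},{"translation":[0,-2.4,5],"spin":0},{"translation":[0,-2.4,5],"spin":0},{"translation":[0,-2.4,5],"spin":0},{"translation":[0,-2.4,5],"spin":0},{"translation":[0,-2.2,4],"spin":0},{"translation":[0,-1.5,2.5],"spin":0},{"translation":[0,-0.5,0.5],"spin":0},{"translation":[0,0,0],"spin":0},{"translation":[0,0,0],"spin":0}]' 0.54 30
python3 - <<'E'
from h import *
plan((.684,-.088,.2),(.465,.885),9)
snap('wrist','w9');snap('scene','s9')
E
```

```text
time: 12.62
ee_pos: [0.6813, -0.0853, 0.2766]
eef_rot: [0.163, 0.698, -0.172, 0.676]
ft_force: [-0.3, 0.3, -0.2]
width: 0.04
t 12.625 ee [ 0.6813 -0.0853  0.2766] w 0.03995298082495326 F [-0.3188  0.286  -0.1894] q [-0.2927  0.5196  0.5453  1.2056 -0.2492  1.5144  1.3076]
tool x [-0.0321 -0.0055 -0.9995] tool y [ 0.4593  0.8881 -0.0196]
spin 0.34117649879114254 alt -179.65882350120887
tool shift cm [7.6459 0.0385 0.5602]
per row [0.8495 0.0043 0.0622] 0.0379084998656825
```

View pics/w9.png

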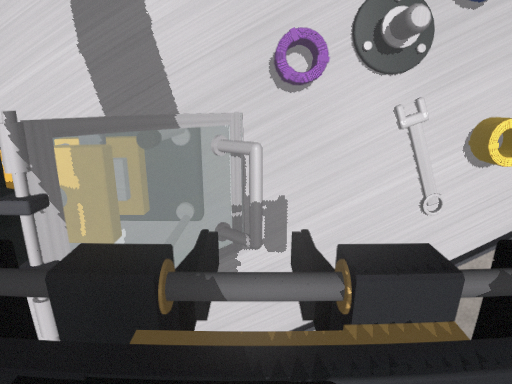

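View pics/s9.png

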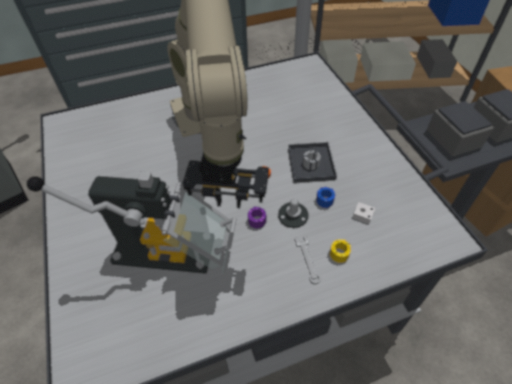

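In the wrist view the grip bar runs from (256,147) to (256,243), parallel to the pads and centred between the fingers. Measuring it.

```bash
python3 - <<'E'
from h import *
s=r.read_state()
a,b=atz('wrist',(256,147),.137,s),atz('wrist',(256,243),.137,s); print(a,b,(a+b)/2,np.linalg.norm(b-a))
h1,h2=atz('wrist',(10,118),.235,s),atz('wrist',(45,340),.235,s);print(h1,h2)
c=(a+b)/2
plan((c[0],c[1],.147),(.465,.885))
E
```

```text
[ 0.6454 -0.0661  0.137 ] [ 0.7267 -0.108   0.137 ] [ 0.6861 -0.0871  0.137 ] 0.09149714277344968
[ 0.5506 -0.183   0.235 ] [ 0.6891 -0.2633  0.235 ]
t 12.725 ee [ 0.6815 -0.0852  0.2769] w 0.040187823299352235 F [ 0.241  -0.7407 -0.3147] q [-0.2928  0.5193  0.5454  1.2052 -0.2493  1.5143  1.3078]
tool x [-0.0314 -0.0055 -0.9995] tool y [ 0.4589  0.8883 -0.0193]
spin 0.36757471593132607 alt -179.6324252840687
tool shift cm [12.9712  0.2927  0.8203]
```

```bash
python3 -m inch '[{"translation":[1,0.2,0.4],"spin":0},{"translation":[2,0.1,0.3],"spin":0},{"translation":[2,0,0],"spin":0},{"translation":[2,0,0],"spin":0},{"translation":[1,0,0],"spin":0},{"translation":[0.5,0,0],"spin":0},{"translation":[0,0,0],"spin":0},{"translation":[0,0,0],"spin":0}]'
python3 - <<'E'
from h import *
plan((.686,-.087,.143),(.458,.8885))
snap('wrist','w10');s,im=snap('scene','s10')
cv2.imwrite('pics/s10c.png',cv2.resize(im[115:275,85:285,::-1],None,fx=3.7,fy=3.7,interpolation=cv2.INTER_CUBIC))
E
```

```text
time: 13.72
ee_pos: [0.6864, -0.0836, 0.1845]
eef_rot: [0.162, 0.698, -0.17, 0.676]
ft_force: [-1.0, 0.4, 0.1]
width: 0.0397
t 13.725 ee [ 0.6864 -0.0836  0.1845] w 0.03971282278140424 F [-0.9621  0.4121  0.1178] q [-0.2927  0.5731  0.523   1.3234 -0.2712  1.3494  1.3249]
tool x [-0.0329 -0.0046 -0.9994] tool y [ 0.4562  0.8897 -0.0191]
spin 0.09534407102447062 alt -179.90465592897553
tool shift cm [ 4.1469 -0.2456  0.2331]
```

View pics/w10.png

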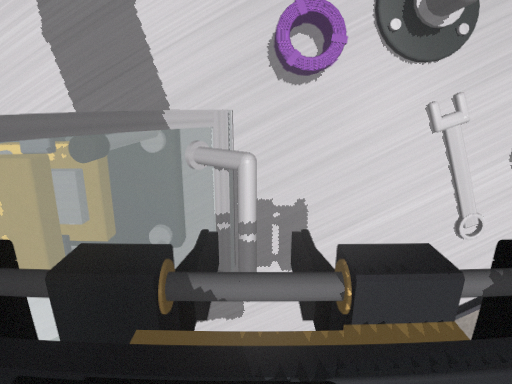

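View pics/s10c.png

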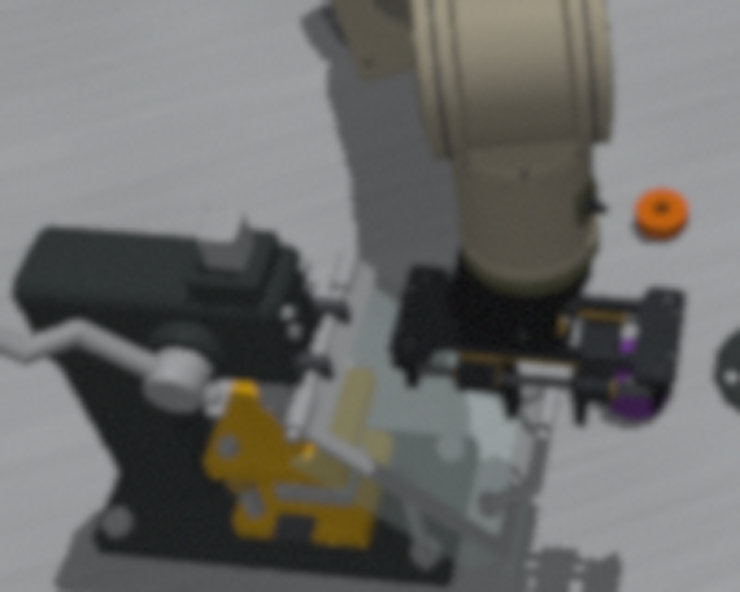

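The bar is at column 247 between the fingers (205 and 305), and the gripper body is clear of the panel. Descending.

```bash
python3 -m inch '[{"translation":[1,-0.2,0.2],"spin":0},{"translation":[1,-0.05,0],"spin":0},{"translation":[1,0,0],"spin":0},{"translation":[0.5,0,0],"spin":0},{"translation":[0.3,0,0],"spin":0},{"translation":[0,0,0],"spin":0}]'
python3 - <<'E'
from h import *
plan((.686,-.087,.143),(.458,.8885))
E
```

```text
time: 14.58
ee_pos: [0.6856, -0.0872, 0.1437]
eef_rot: [0.162, 0.698, -0.17, 0.676]
ft_force: [-0.2, 0.2, 0.6]
width: 0.0401
t 14.575 ee [ 0.6856 -0.0872  0.1437] w 0.040124021862141125 F [-0.2233  0.2267  0.5918] q [-0.2848  0.6016  0.5124  1.3699 -0.2841  1.2773  1.3393]
tool x [-0.0331 -0.0045 -0.9994] tool y [ 0.4563  0.8896 -0.0191]
spin 0.08386162820575294 alt -179.91613837179426
tool shift cm [0.0641 0.0354 0.0258]
```

```bash
python3 -m inch '[{"translation":[0,0,0],"spin":0},{"translation":[0,0,0],"spin":0},{"translation":[0,0,0],"spin":0},{"translation":[0,0,0],"spin":0}]' 0.95 30
python3 - <<'E'
from h import *
plan((.686,-.087,.143),(.458,.8885))
# arc waypoints: relative to handle-start, along f and up
f=np.array([.458,.8885]);a0=np.arctan2(-98,148)
M=R.from_quat(r.read_state()['eef_rot']).as_matrix()
p=lambda th:177.5*np.array([np.cos(a0+th),np.sin(a0+th)])
for k in range(0,14):
    q=p(np.radians(50*k/10))-p(0); q1=p(np.radians(50*(k+1)/10))-p(0); d=(q1-q)/10
    print(k*5,q,'step tool cm',M.T@np.array([f[0]*d[0],f[1]*d[0],d[1]]))
E
```

```text
time: 15.08
ee_pos: [0.6852, -0.089, 0.1446]
eef_rot: [0.162, 0.698, -0.172, 0.676]
ft_force: [-5.3, -4.3, 1.4]
width: 0.0107
t 15.075 ee [ 0.6852 -0.089   0.1446] w 0.01070109177805683 F [-5.3192 -4.2989  1.4356] q [-0.2842  0.6006  0.5141  1.3696 -0.2823  1.2786  1.3393]
tool x [-0.0333 -0.0065 -0.9994] tool y [ 0.4576  0.8889 -0.021 ]
spin 0.0012729629960546163 alt -179.99872703700396
tool shift cm [ 0.1593  0.2219 -0.0184]
0 [0. 0.] step tool cm [-1.3432  0.7694 -0.0353]
5 [ 7.9779 13.2716] step tool cm [-1.4051  0.6494 -0.037 ]
10 [14.7687 27.188 ] step tool cm [-1.4564  0.5245 -0.0385]
15 [20.3207 41.6433] step tool cm [-1.4965  0.3955 -0.0396]
20 [24.5918 56.5275] step tool cm [-1.5253  0.2636 -0.0405]
25 [27.5494 71.7273] step tool cm [-1.5425  0.1297 -0.041 ]
30 [29.1709 87.1271] step tool cm [-1.5479 -0.0053 -0.0412]
35 [ 29.4442 102.6096] step tool cm [-1.5416 -0.1401 -0.0411]
40 [ 28.367  118.0569] step tool cm [-1.5235 -0.274  -0.0407]
45 [ 25.9475 133.3516] step tool cm [-1.4938 -0.4057 -0.04  ]
50 [ 22.2043 148.3773] step tool cm [-1.4528 -0.5343 -0.039 ]
55 [ 17.1657 163.0195] step tool cm [-1.4007 -0.6589 -0.0377]
60 [ 10.8702 177.1668] step tool cm [-1.3379 -0.7785 -0.0361]
65 [  3.3656 190.7117] step tool cm [-1.265  -0.8921 -0.0342]
```

```bash
python3 - <<'E'
from h import *
snap('wrist','w11')
E
```

```text
(no output)
```

View pics/w11.png

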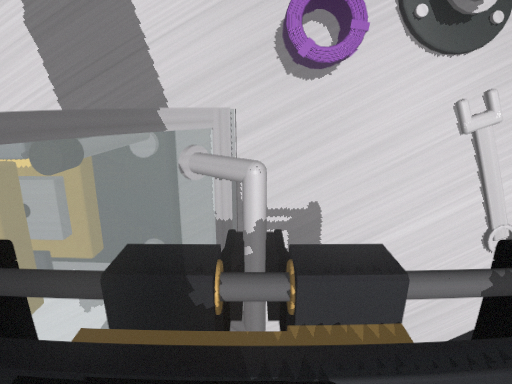

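The fingers have closed on the bar at (255,250). Raising along the arc, first 20 degrees.

```bash
python3 -m inch '[{"translation":[-0.7,0.4,0],"spin":0},{"translation":[-0.7,0.4,0],"spin":0},{"translation":[-0.7,0.3,0],"spin":0},{"translation":[-0.7,0.3,0],"spin":0},{"translation":[-0.7,0.3,0],"spin":0},{"translation":[-0.7,0.2,0],"spin":0},{"translation":[0,0,0],"spin":0}]'
python3 - <<'E'
from h import *
plan((.686,-.087,.143),(.458,.8885))
s=r.read_state(); f=np.array([.458,.8885]); d=s['ee_pos']-np.array([.6852,-.089,.1446]); print('along f',d[:2]@f,'side',d[:2]@[.8885,-.458],'up',d[2])
E
```

```text
time: 16.0
ee_pos: [0.6946, -0.0707, 0.1879]
eef_rot: [0.162, 0.699, -0.172, 0.675]
ft_force: [-3.6, -2.6, -3.3]
width: 0.0108
t 16.0 ee [ 0.6946 -0.0707  0.1879] w 0.010846491881802487 F [-3.5921 -2.6294 -3.2561] q [-0.3032  0.5895  0.5203  1.2918 -0.2742  1.369   1.3023]
tool x [-0.0373 -0.0061 -0.9993] tool y [ 0.458   0.8887 -0.0226]
spin -0.033362253017912735 alt 179.9666377469821
tool shift cm [ 4.5273 -1.7357  0.1211]
along f 0.020510507291175505 side -4.433534827956509e-05 up 0.043285314347894954
```

```bash
python3 -m inch '[{"translation":[-0.8,0.2,0],"spin":0},{"translation":[-0.8,0.15,0],"spin":0},{"translation":[-0.8,0.1,0],"spin":0},{"translation":[-0.8,0.1,0],"spin":0},{"translation":[-0.8,0.05,0],"spin":0},{"translation":[-0.8,0,0],"spin":0},{"translation":[-0.8,-0.05,0],"spin":0},{"translation":[0,0,0],"spin":0}]'
python3 - <<'E'
from h import *
s=r.read_state(); f=np.array([.458,.8885]); d=s['ee_pos']-np.array([.6852,-.089,.1446]); print(s['ft_force'],s['width'],'along f',d[:2]@f,'side',d[:2]@[.8885,-.458],'up',d[2])
a=np.arctan2(-.098+d[2],.148+d[:2]@f)-np.arctan2(-98,148);print(np.degrees(a),np.hypot(-.098+d[2],.148+d[:2]@f))
snap('wrist','w12')
E
```

```text
time: 17.0
ee_pos: [0.6987, -0.0628, 0.2473]
eef_rot: [0.162, 0.701, -0.17, 0.674]
ft_force: [-3.6, 0.2, -3.4]
width: 0.011
[-3.5809  0.2456 -3.3852] 0.011013821254276199 along f 0.029467065282722974 side 3.327263214317162e-05 up 0.10269250540546948
35.025655456712364 0.17752909301588463
```

View pics/w12.png

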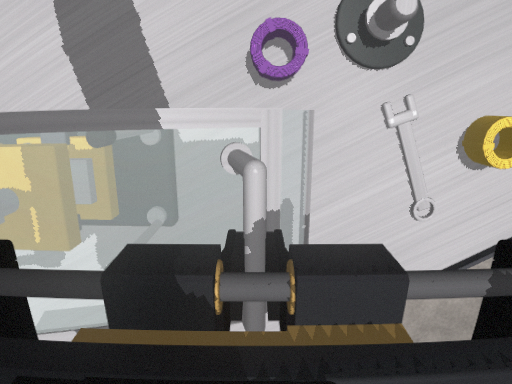

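The guard is following at about 35 degrees and the grip is still on the bar. Continuing to 50.

```bash
python3 -m inch '[{"translation":[-0.8,-0.05,0],"spin":0},{"translation":[-0.8,-0.1,0],"spin":0},{"translation":[-0.8,-0.15,0],"spin":0},{"translation":[-0.8,-0.15,0],"spin":0},{"translation":[-0.7,-0.15,0],"spin":0},{"translation":[-0.3,-0.1,0],"spin":0},{"translation":[0,0,0],"spin":0},{"translation":[0,0,0],"spin":0}]'
cat > st.py <<'E'
from h import *
s=r.read_state(); f=np.array([.458,.8885]); d=s['ee_pos']-np.array([.6852,-.089,.1446]); print(s['time'],s['ft_force'],s['width'],'along f',d[:2]@f,'side',d[:2]@[.8885,-.458],'up',d[2])
a=np.arctan2(-.098+d[2],.148+d[:2]@f)-np.arctan2(-98,148);print(np.degrees(a),np.hypot(-.098+d[2],.148+d[:2]@f))
E
python3 st.py; python3 - <<'E'
from h import *
snap('wrist','w13'); s,im=snap('scene','s13')
cv2.imwrite('pics/s13c.png',cv2.resize(im[95:275,85:345,::-1],None,fx=3,fy=3,interpolation=cv2.INTER_CUBIC))
E
```

```text
time: 18.05
ee_pos: [0.6957, -0.0687, 0.295]
eef_rot: [0.162, 0.702, -0.17, 0.673]
ft_force: [-4.2, 1.2, -5.6]
width: 0.0109
18.05 [-4.2448  1.1873 -5.5976] 0.010900276509026776 along f 0.022891633231613986 side 6.08181098368074e-05 up 0.15039120597638506
50.555280732341465 0.17874224115252801
```

View pics/w13.png

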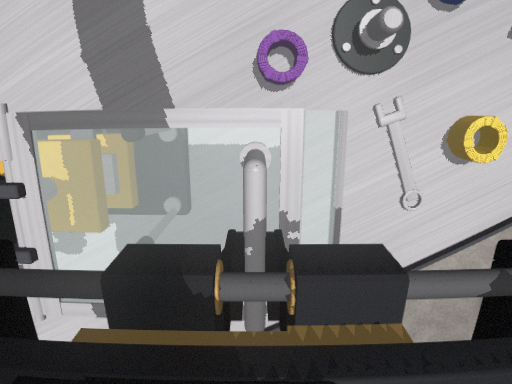

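View pics/s13c.png

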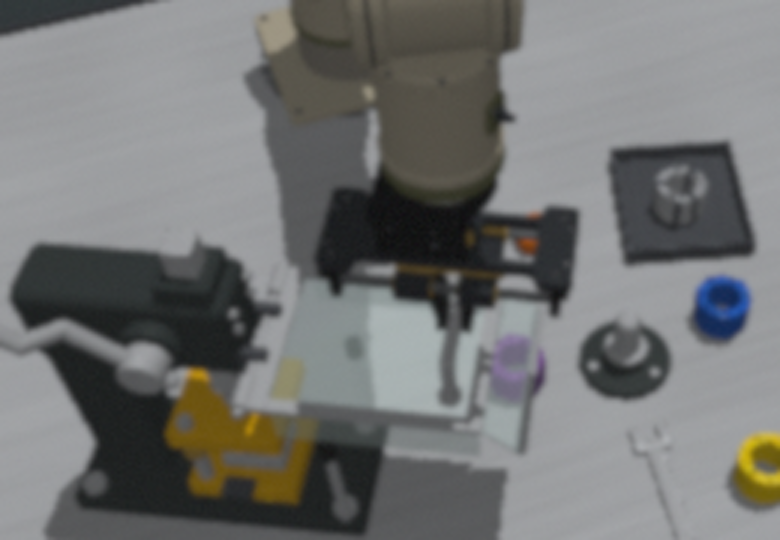

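```bash
python3 - <<'E'
import cv2,numpy as np
ims=[cv2.resize(cv2.imread(f'pics/w{i}.png')[120:260,200:300],None,fx=2.6,fy=2.6*1.4,interpolation=cv2.INTER_CUBIC) for i in (11,12,13)]
cv2.imwrite('pics/cmp.png',np.hstack(ims))
E
python3 st.py
```

```text
18.15 [-4.61    0.9774 -4.8433] 0.01109771276060886 along f 0.022913514382933438 side 6.065770543030199e-05 up 0.15028025909929915
50.51922054859726 0.1787306769701694
```

View pics/cmp.png

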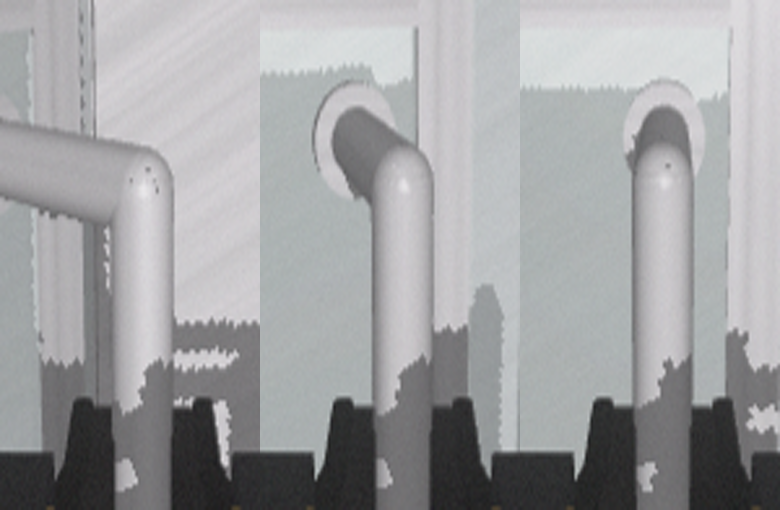

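The bar end sits at the same place in all three crops, so there was no slip. The leg now points straight down, so the panel is level. I'll hold and check for drift.

```bash
python3 -m inch '[{"translation":[0,0,0],"spin":0},{"translation":[0,0,0],"spin":0},{"translation":[0,0,0],"spin":0},{"translation":[0,0,0],"spin":0},{"translation":[0,0,0],"spin":0},{"translation":[0,0,0],"spin":0},{"translation":[0,0,0],"spin":0},{"translation":[0,0,0],"spin":0}]'; python3 st.py
python3 - <<'E'
from h import *
s,im=snap('top','t14')
cv2.imwrite('pics/t14c.png',cv2.resize(im[100:325,95:395,::-1],None,fx=2.6,fy=2.6,interpolation=cv2.INTER_CUBIC))
E
```

```text
time: 19.15
ee_pos: [0.6957, -0.0687, 0.2951]
eef_rot: [0.162, 0.702, -0.17, 0.673]
ft_force: [-4.1, 1.5, -5.2]
width: 0.0107
19.15 [-4.0836  1.4672 -5.2306] 0.010709167171003012 along f 0.022835093992176887 side 5.745344768915373e-05 up 0.1504950818059968
50.59243276457048 0.17871866985050613
```

View pics/t14c.png

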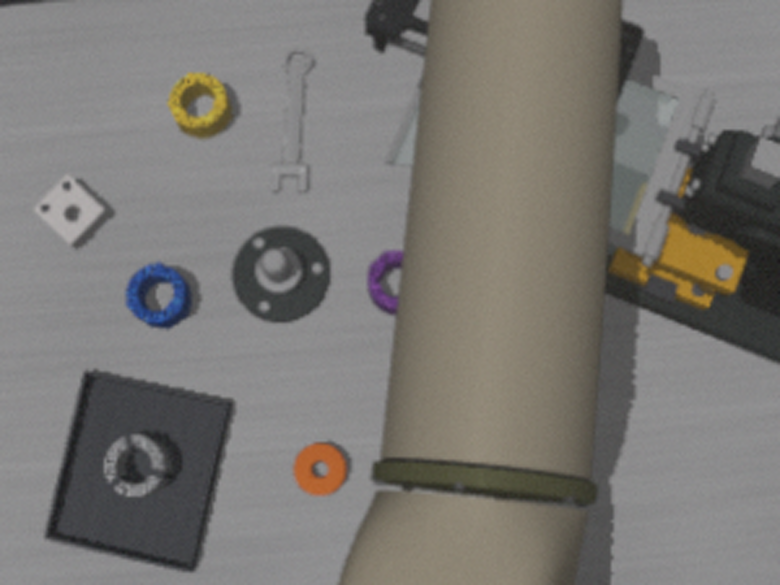

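The coil lies flat in the tray at crop (137,465). The retainer, stripper disc and spanner have not moved, and the guard is steady. Handing in.

```bash
python3 -c "
from bench import close_job
print(close_job())"
```

```text
the job is handed in; nothing more can be done
None
```

I lifted the coil straight up off its spindle, set it flat near the middle of the stock tray and let go. Then I took the guard's grip bar and raised it along its arc to about 50 degrees, and handed the job in at about 19 s while still holding it.

**Guard:** the arm's pose put it at 50.6 degrees, with no drift over the last second. The bar had not slipped in the fingers, and about 5 N showed at the wrist. The angle is worked out from the arm's movement along the handle's arc; no joint reading was available.

**Coil and loose parts:** the last top picture shows the coil flat in the tray. By eye, the retainer, stripper disc and spanner are where they were at the start.

**Disagreements:**
- The three cameras placed the tray centre and the coil up to about 7 mm apart. I used values in between, well inside the limits.
- The finger opening read 10.7 mm on the 12 mm bar. The wrist pictures showed the bar properly between the fingers, so I carried on.

No check failed.

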